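# Index and lock the seed-sample wheel

### The arm

A 6-joint arm with a two-finger parallel gripper is mounted at the origin on the work surface. World frame = base frame: x ahead of the robot, y to its left, z up, the work surface at z = 0. Lengths are in mm, angles in rad, forces in N, time in s.
With the tool pointing down it reaches from about 275 to 1000 mm from the base axis. Payload 8.4 kg.
Tool frame: the origin (TCP) lies at the very end of the fingers, on their centre line; the grasp point (between the pads) lies 19 mm behind it; z points along the fingers, x is the direction in which the jaws open and shut, and the axes are right-handed (so a half turn about z gives the same grasp; the last joint's range is limited). The gripper opens to 85 mm and grips with 20 to 120 N. Pads are 22 mm wide; open, the fingers measure 114 mm over their backs; the gripper's body (76 mm by 85 mm) begins 54 mm behind the grasp point. The pads swing forward as they close: fully open they stand 13 mm farther back than shut.
Start: joints at [-1.218, 0.353, 1.633, -0, 1.155, -0.002], TCP at [217.125, -586.075, 231.281] pointing down, gripper open.
Joint ranges: [-2.63, 2.63], [-0.92, 2.1], [0.06, 2.66], [-1.3, 4.44], [0, 2.69], [-3.02, 3.02]. Speed limits (rad/s): [2.22, 2.22, 2.79, 3.14, 3.14, 3.14].

### API

Orientations are given as [roll, pitch, yaw] about the fixed x, y, z axes, in that order (R = Rz(yaw) Ry(pitch) Rx(roll)).
In Python, from rig import sense, grab_frame, calibration, sign_off gives the robot as it stands.
- The arm moves only by the tool servo_tool, never from a script. Its argument "series" is one flat list of numbers, 4 for each row, row after row: the shift along the world's x, y, z in m, then the turn about the world's z in degrees. In form: [x, y, z, yaw, x, y, z, yaw, ...]. A call has 1 to 8 rows; each row shifts and turns the commanded pose from where the row before left it; what a row does not reach is not made up. A row lasts 1/12 s, in which the tool goes at most 41.7 mm and 7.16 degrees, less where a joint would pass 70% of its speed; a pose out of reach is approached as far as the arm can. A call is refused whole if a number of a shift passes 0.0417 or a number of a turn 7.16, either way. A call with a gripper value outside its range is refused whole. "gripper" is the finger opening in m, from 0 to 0.0854, set as the call begins (left out, the last holds). The fingers move at their own pace and stop on an object; "newtons" is the grip in N (left out, the last holds). Time passes only in rows, so rows that do not move let the fingers close. It gives the time, the measured TCP pose, the force and the opening at its end, in the units of the state.
- sense(): the state, without advancing time (a new reading comes with each control period).
- grab_frame(name): name is "scene" or "top" or "wrist"; returns the picture (420x560x3 uint8, blue, green, red); there is no depth.
- calibration(name): a dict with "fx", "fy", "cx", "cy" (pixels), "distortion" ([k1, k2, p1, p2, k3] as OpenCV has them; the pictures are not rectified), "rvec" (rotation vector, rad) and "tvec" (3), from world to camera coordinates, as OpenCV has them. Camera axes: x right, y down, z forward; pixel columns grow to the right and rows downward; lengths in mm; the calibration is good to about 2 mm. A picture is of the moment at which its call begins: read the wrist's pose just before it. calibration takes no time and is no camera call; for the wrist camera it gives the pose at the moment of the call.
- sign_off(): hands the job in, once; it reports no verdict.
The state is a dict: "clock": time; "qpos": joint angles; "qvel": joint speeds; "joint_efforts": joint torques, N m; "eef_pos": TCP position; "tcp_rot": TCP orientation; "contact_force": force on the tool from outside, world axes, zero at the start; "wrist_torque": the same for the moment, N m; "opening": opening from 0.0 (shut) to 1.0 (fully open).
Only numpy, scipy, OpenCV 4.12 (cv2) and the standard library are available. Lean on these libraries where they do the work, as an engineer would, in place of code of your own. Each camera call takes 0.05 s, during which the arm holds its last target. There are 200 camera calls.

### The job

Turn the black seed-sample wheel by pressing gently on its rubber rim and dragging it round until the white engraved mark faces the red pointer, and let it come to rest there. Then push the red tab of the index bolt in towards the wheel, as far as it goes, so that the bolt locks the wheel in its slot. Never press hard on the instrument, leave the jar, the pen cup and the dish alone, and let go at the end.

Things in the scene. Friction and masses are not known exactly. Their poses are not given: they have to be found in the camera images.
- base: Fixed grey base plate of the instrument, 250 x 250 x 20 mm. Origin: underside centre, straight below the wheel's axis; z up; +y points from the axis to the pointer and bolt. On +y it carries the bolt guide, 36 mm wide, 116 to 161 mm from the axis, 72 mm high. More than 15 N of contact force harms the wheel's bearing; on the bolt up to 22 N is allowed.
- axle (a point): Fixed point on the wheel's upright axis, 20 mm above the base's underside. The wheel is a flat black disc, 200 mm across, 14 mm thick, with a toothed edge and six flush seed wells in a bright centre plate. The dark rubber rim, 60 to 100 mm from the axis, is driven by friction by a fingertip pressed on it from above, best about 82 mm from the axis. The wheel cannot be gripped.
- rim (a point): Fixed point 82 mm from the axis towards the base's -y, 56 mm above the underside: the rim's middle height. The rim's true top lies 44 to 68 mm above the underside, is not measured and must be felt. Pressed, the wheel sinks on a spring: 7 N per mm, 7 mm travel. 7 to 11 N drives it well; under 5 N the finger slips. It turns stiffly, 0.25 N m (3 N along the rim).
- wheel (a joint): Angle of the wheel in rad, growing anticlockwise seen from above, no stops; 0 and 6.283 both put the mark at the pointer; at angle a the mark lies a anticlockwise of the base's +y. The white mark, 4 mm wide, lies on the rim 60 to 87 mm from the axis; a 17 mm wide slot in the rim's edge lies just outside it. Starts between 0.6 and 5.68.
- pointer (a point): Tip of the red fixed pointer on the bolt guide, 103.5 mm from the wheel's axis along the base's +y, 70 mm above the base's underside.
- tab (a point): Centre of the outer face (away from the wheel) of the index bolt's red upright tab, 188 mm from the axis along the base's +y with the bolt drawn out, 80 mm above the base's underside. Tab 34 mm wide, 10 mm thick, 34 to 100 mm above the underside; its outer side stands free. Push it along the base's -y, towards the wheel.
- bolt (a joint): How far the index bolt is pushed in, in m: 0 drawn out (start), 0.016 fully in against its stop. Its 12 mm round nose reaches the rim's edge after 7 mm, then enters the slot; with the mark off the pointer by more than 2 to 3 degrees it butts against the rim. It slides with 2.5 N of friction and stays where it is left.
- jar: Amber glass jar with red lid, 60 mm across, 85 mm tall, a bystander. Origin: underside centre.
- pencup: Black pen cup with pens, 66 mm across, 85 mm tall (pens to 130 mm), a bystander. Origin: underside centre.
- dish: Low white dish, 84 mm across, 18 mm tall, a bystander. Origin: underside centre.

How it is judged (in metres and radians):
On the way, in this order (a step that is already met when the one before it is completed fails the run):
1. the mark faces the pointer within 0.055 rad, the wheel at rest, the bolt still drawn out (in less than 6 mm) ((value of joint wheel between -0.055 and 0.055 rad or value of joint wheel between 6.2282 and 6.3382 rad) and velocity of joint wheel between -0.05 and 0.05 rad/s and value of joint bolt below 0.006 m), for 0.2 s.
2. the bolt is in by more than 13 mm (value of joint bolt above 0.013 m), for 0.2 s.
At the end, for the whole second after the job is handed in: The mark faces the pointer within 0.04 rad with the wheel at rest, and the index bolt is pushed in by more than 13 of its 16 mm ((value of joint wheel between -0.04 and 0.04 rad or value of joint wheel between 6.2432 and 6.3232 rad) and value of joint bolt above 0.013 m and velocity of joint wheel between -0.05 and 0.05 rad/s); the robot touches nothing.
It fails at once if the robot presses on the wheel or base with more than 15 N (while the bolt is in less than 3 mm) (contact force between any of the fingers, the arm and base above 15 N and value of joint bolt below 0.003 m).
It fails at once if the robot presses on the instrument with more than 22 N at any time (contact force between any of the fingers, the arm and base above 22 N).
It fails at once if a bystander is moved by more than 15 mm (distance of any of jar, pencup, dish from where it was at the start of the episode above 0.015 m).
It also fails if it takes over 61 s, if anything falls off the work surface, if the arm or the gripper's body presses on something with over 40 N, if the wrist force passes 120 N, or if a joint passes its speed limit or range.

## Working session

There is one attempt and no reset: what is moved stays moved. The work goes in short steps, Python scripts to look and compute and a tool call to move; the robot and the scene stay as the last step left them, time stands still between calls to the robot, and variables do not carry over. Pictures are saved under pics/ and viewed, about 8 in all and at most 12, crops included, and the job is handed in when it is done.

Besides the shell and the picture viewer there is one more tool, called by a JSON object that holds its "op" and its "data". servo_tool: Moves the arm, as the interface text tells. Its arguments: {"type":"object","properties":{"series":{"type":"array"},"gripper":{"type":"number"},"newtons":{"type":"number"}},"required":["series"]}

```bash
mkdir -p pics
python3 - <<'E'
from rig import *
import cv2,numpy as np
a=grab_frame("scene");b=grab_frame("top")
cv2.imwrite("pics/s0.png",a);cv2.imwrite("pics/t0.png",b)
for n in("scene","top"):print(n,calibration(n))
print(sense())
E
```

```text
scene {'fx': 446.9290752212109, 'fy': 446.9290752212109, 'cx': 274.779319848731, 'cy': 211.71259227209003, 'distortion': array([-0.05501116,  0.        ,  0.        ,  0.        ,  0.        ]), 'rvec': array([ 2.30001724,  0.8031318 , -0.33301502]), 'tvec': array([-429.38218367, -256.12125376, 1254.84304883])}
top {'fx': 432.91845865406145, 'fy': 432.91845865406145, 'cx': 283.0424244872391, 'cy': 208.3096162448967, 'distortion': array([-0.12326601,  0.        ,  0.        ,  0.        ,  0.        ]), 'rvec': array([ 2.18940124, -2.12807972,  0.16933854]), 'tvec': array([-83.96199441, 616.87728359, 792.40824989])}
{'clock': 0.1, 'qpos': array([-1.21841658e+00,  3.53623232e-01,  1.63408141e+00, -2.51743846e-05,
        1.15521009e+00, -2.40796025e-03]), 'qvel': array([-1.52752206e-03, -1.68157086e-03, -2.13019681e-03,  4.32196961e-05,
        1.10355243e-04, -1.22277400e-03]), 'joint_efforts': array([ 7.35545345e-04, -6.06355762e+01, -3.42818749e+01, -8.59398006e-05,
        3.84074214e-03, -1.66570135e-05]), 'eef_pos': array([ 216.95334867, -585.66043597,  230.59980522]), 'tcp_rot': array([ 3.14157282e+00,  1.32212176e-03, -1.21599845e+00]), 'contact_force': array([-0.7419105 ,  0.74865565,  0.07182318]), 'wrist_torque': array([ 0.01622081,  0.05574074, -0.04308555]), 'opening': 0.9976100681173694}
```

View pics/t0.png

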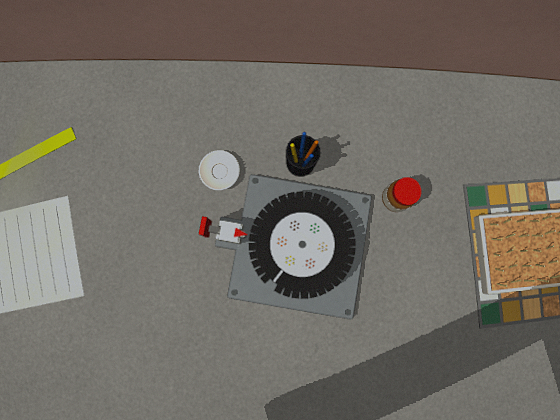

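View pics/s0.png

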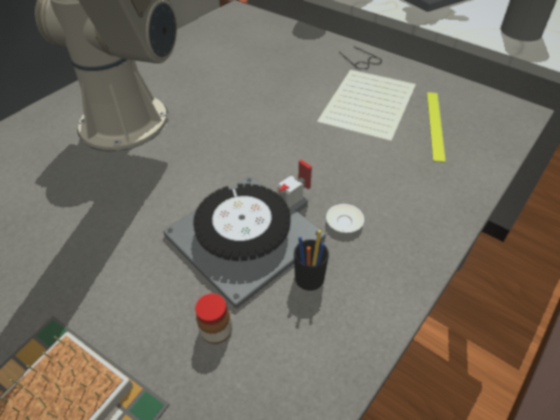

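Top view: instrument centred near (302,244), with its base corners at about (251,175), (374,193), (356,318) and (229,298). The pointer and bolt are on the left, the tab is at (204,227) and the mark is at (278,276). The scene view agrees: plate at (242,218), tab at (305,174).

```bash
cat > h.py <<'E'
from rig import *
import cv2,numpy as np
def ray(n,uv,c=None):
    c=c or calibration(n)
    K=np.array([[c['fx'],0,c['cx']],[0,c['fy'],c['cy']],[0,0,1.]])
    R=cv2.Rodrigues(np.array(c['rvec']))[0]
    p=cv2.undistortPoints(np.array(uv,float).reshape(-1,1,2),K,np.array(c['distortion'])).reshape(-1,2)
    d=np.c_[p,np.ones(len(p))]@R
    return -R.T@np.array(c['tvec']),d
def plane(n,uv,z,c=None):
    o,d=ray(n,uv,c); return o+d*((z-o[2])/d[:,2])[:,None]
def tri(u1,u2):
    o1,d1=ray("scene",[u1]);o2,d2=ray("top",[u2])
    A=np.c_[d1[0],-d2[0]];s=np.linalg.lstsq(A,o2-o1,rcond=None)[0]
    return o1+d1[0]*s[0],o2+d2[0]*s[1]
def plate(img):
    m=(img.min(2)>170).astype(np.uint8)
    n,l,st,ce=cv2.connectedComponentsWithStats(m)
    best=[]
    cs,_=cv2.findContours(m,cv2.RETR_EXTERNAL,cv2.CHAIN_APPROX_NONE)
    return [(cv2.contourArea(c),np.round(cv2.fitEllipse(c)[0],1),np.round(cv2.fitEllipse(c)[1],1)) for c in cs if cv2.contourArea(c)>25]
E
python3 - <<'E'
from h import *
np.set_printoptions(precision=1,suppress=True)
s=cv2.imread("pics/s0.png");t=cv2.imread("pics/t0.png")
for n,i in(("s",s),("t",t)):
    for p in plate(i):print(n,p)
    hsv=cv2.cvtColor(i,cv2.COLOR_BGR2HSV);m=(((hsv[...,0]<6)|(hsv[...,0]>174))&(hsv[...,1]>170)&(hsv[...,2]>80)).astype(np.uint8)
    k,l,st,ce=cv2.connectedComponentsWithStats(m)
    for j in range(1,k):
        if st[j,4]>10:print(n,"red",st[j],ce[j])
C=plane("top",[(251,175),(374,193),(356,318),(229,298)],20);print(C,C.mean(0))
S=plane("top",[(255,181),(368,199),(351,311),(235,292)],20);print(S.mean(0))
print(np.linalg.norm(np.diff(C,axis=0),axis=1))
for e in (C[0]-C[1],C[3]-C[2]):print("yaw +y dir deg",np.degrees(np.arctan2(e[1],e[0])))
for z in(50,60,70):print(z,plane("top",[(302,244),(278,276)],z))
cv2.imwrite("pics/crop.png",np.hstack([cv2.resize(t[165:325,190:385],None,fx=3,fy=3,interpolation=2)]))
E
```

```text
s (31.5, array([116.2, 414.8]), array([ 3.6, 13.4]))
s (294.0, array([131.7, 378.9]), array([37.3, 40. ]))
s (786.0, array([344.6, 217.5]), array([27. , 37.1]))
s (1870.5, array([241.3, 217.8]), array([42. , 56.7]))
s (134.0, array([289.9, 182.9]), array([12.9, 17.1]))
s (64.5, array([159. , 106.2]), array([ 6.1, 14.7]))
s (4106.5, array([368.1, 104.5]), array([64.6, 89.1]))
s (725.5, array([552.1,  42.2]), array([18.2, 72.6]))
s (2270.5, array([478.9,  24.3]), array([48.9, 87.5]))
s (535.5, array([389.3,   8.4]), array([17.6, 47. ]))
s red [196 295  30  28 641] [210.5 308.1]
t (75.5, array([513. , 247.8]), array([ 41.7, 114. ]))
t (271.5, array([ 19.4, 280.7]), array([12.2, 49.8]))
t (394.0, array([  6. , 287.5]), array([16.1, 58. ]))
t (74.0, array([ 14. , 246.6]), array([11. , 20.3]))
t (255.5, array([227.8, 230.9]), array([20. , 22.8]))
t (3032.5, array([301.9, 244.1]), array([61.9, 62.4]))
t (211.5, array([508.5, 251.1]), array([57.1, 87.1]))
t (30.0, array([498.2, 209.3]), array([ 2.8, 17.7]))
t (3497.5, array([ 49. , 256.4]), array([56.5, 97.9]))
t (166.0, array([553.4, 189.4]), array([12.4, 20.4]))
t (1173.0, array([218.4, 169.8]), array([38.1, 39.3]))
t red [392 177  29  28 624] [406.5 190.9]
t red [199 217   8  18  93] [202.4 225.5]
t red [234 228  13   8  56] [238.8 232.4]
[[ 687.7   -0.7   20. ]
 [ 658.8 -249.2   20. ]
 [ 411.  -214.6   20. ]
 [ 443.7   33.2   20. ]] [ 550.3 -107.8   20. ]
[ 550.5 -107.2   20. ]
[250.1 250.2 249.9]
yaw +y dir deg 83.36613294518675
yaw +y dir deg 82.49627420091977
50 [[ 550.8 -104.1   50. ]
 [ 489.4  -60.3   50. ]]
60 [[ 550.3 -103.5   60. ]
 [ 489.6  -60.2   60. ]]
70 [[ 549.7 -102.8   70. ]
 [ 489.8  -60.1   70. ]]
```

View pics/crop.png

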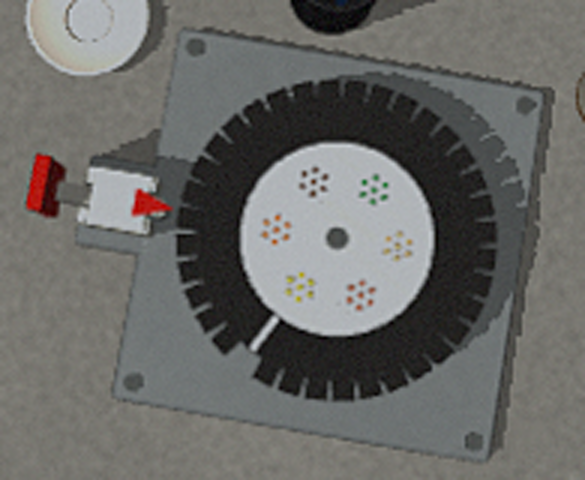

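The mark sits about 61° anticlockwise of the pointer, so I need a clockwise drag of 61°. I'll press on the near side of the rim, clear of the tab and the bystanders.

{"op": "servo_tool", "data": {"series": [0.019, 0.031, -0.005, 0, 0.019, 0.031, -0.005, 0, 0.019, 0.031, -0.005, 0, 0.019, 0.031, -0.005, 0, 0.019, 0.031, -0.005, 0, 0.019, 0.031, -0.005, 0, 0.019, 0.031, -0.005, 0, 0.019, 0.031, -0.005, 0], "gripper": 0}}

```text
clock: 0.77
eef_pos: [369.5, -336.4, 190.9]
tcp_rot: [3.141, 0.0, -1.216]
contact_force: [0.7, -0.9, 0.1]
opening: -0.002
```

{"op": "servo_tool", "data": {"series": [0.019, 0.031, -0.005, 0, 0.019, 0.031, -0.005, 0, 0.019, 0.031, -0.005, 0, 0.019, 0.031, -0.005, 0, 0.019, 0.031, -0.005, 0, 0.019, 0.031, -0.005, 0, 0, 0, -0.02, 0, 0, 0, 0, 0]}}

```text
clock: 1.43
eef_pos: [482.1, -149.8, 138.7]
tcp_rot: [3.138, 0.003, -1.212]
contact_force: [-1.2, -0.5, -0.8]
opening: -0.001
```

Run:
```python
from h import *
np.set_printoptions(precision=1,suppress=True)
print("plate",tri((241.3,217.8),(301.9,244.1)))
s=sense();print(s)
w=grab_frame("wrist");cv2.imwrite("pics/w1.png",w)
s0=cv2.imread("pics/s0.png");hsv=cv2.cvtColor(s0,cv2.COLOR_BGR2HSV)
p=plane("top",[(249.3,234.3)],70)[0];print("pointer",p)
for c in((550.3,-103.5),(550.3,-107.5)):
  d=p[:2]-c;print(np.hypot(*d),np.degrees(np.arctan2(d[1],d[0])))
print("tab top", plane("top",[(200,227),(203,225.5)],100), "dish,cup", plane("top",[(218.4,169.8),(302,158)],20))
```

```text
plate (array([ 549. , -103.8,   64.6]), array([ 549.8, -103. ,   64.6]))
{'clock': 1.4333, 'qpos': array([-0.3,  0.3,  2. ,  0. ,  0.9,  0.9]), 'qvel': array([-0. , -0. , -0. , -0. ,  0.1, -0. ]), 'joint_efforts': array([  1.9, -50.1, -30.6,   0.2,  -1.1,   0.3]), 'eef_pos': array([ 482.1, -149.8,  138.7]), 'tcp_rot': array([ 3.1,  0. , -1.2]), 'contact_force': array([-1.2, -0.5, -0.8]), 'wrist_torque': array([-0.,  0.,  0.]), 'opening': -0.000896817962037695}
pointer [564.9  -4.8  70. ]
99.7844187083605 81.60226417370075
103.74317588231224 81.92489726273303
tab top [[573.   82.2 100. ]
 [575.8  76.9 100. ]] dish,cup [[ 696.5   65.2   20. ]
 [ 726.1 -102.4   20. ]]
```

View pics/w1.png

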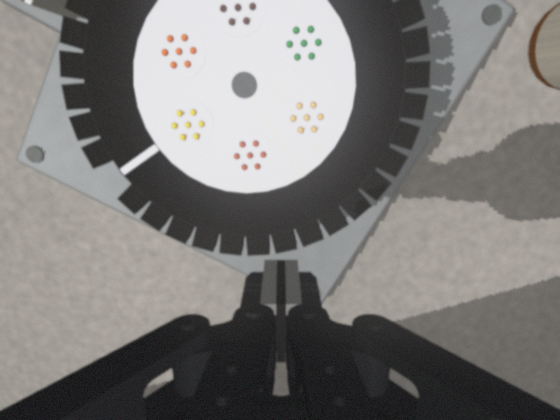

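Wrist view: hub at (244,85), mark at about (140,160), shut fingertips at (281,268). I'll use the hub as a second measurement of the axis while I descend.

{"op": "servo_tool", "data": {"series": [0, 0, -0.02, 0, 0, 0, -0.02, 0, 0, 0, -0.015, 0, 0, 0, 0, 0, 0, 0, 0, 0]}}

```text
clock: 1.9
eef_pos: [482.4, -152.9, 86.5]
tcp_rot: [3.14, 0.001, -1.217]
contact_force: [0.8, 0.1, 0.2]
opening: -0.004
```

Run:
```python
from h import *
np.set_printoptions(precision=1,suppress=True)
s=sense();print(s['eef_pos'],s['contact_force'],s['tcp_rot'])
w=grab_frame("wrist")
m=(w.min(2)>165).astype(np.uint8)
n,l,st,ce=cv2.connectedComponentsWithStats(m)
for j in range(1,n):
  if st[j,4]>150:print(st[j],ce[j])
c=calibration("wrist")
cs,_=cv2.findContours(m,cv2.RETR_EXTERNAL,cv2.CHAIN_APPROX_NONE)
b=max(cs,key=cv2.contourArea);
q=b[:,0,:][(b[:,0,1]>3)&(b[:,0,0]>3)&(b[:,0,0]<556)]
for z in (56,60,64,68):
  P=plane("wrist",q,z,c)[:,:2];
  A=np.c_[2*P,np.ones(len(P))];x=np.linalg.lstsq(A,(P**2).sum(1),rcond=None)[0]
  print(z,x[:2],"r",np.sqrt(x[2]+x[0]**2+x[1]**2))
# earlier frame not kept w/ pose; check plate radius in top view
t=cv2.imread("pics/t0.png")
m=(t.min(2)>170).astype(np.uint8);cs,_=cv2.findContours(m,cv2.RETR_EXTERNAL,cv2.CHAIN_APPROX_NONE)
b=[k for k in cs if 2900<cv2.contourArea(k)<3200][0]
P=plane("top",b[:,0],62)[:,:2];A=np.c_[2*P,np.ones(len(P))];x=np.linalg.lstsq(A,(P**2).sum(1),rcond=None)[0];print("top",x[:2],np.sqrt(x[2]+x[0]**2+x[1]**2))
```

```text
[ 482.4 -152.9   86.5] [0.8 0.1 0.2] [ 3.1  0.  -1.2]
[   65     0   307   220 51906] [223.5  98. ]
[  0 158  19  27 273] [  7.9 172.2]
[ 43 196  15  22 152] [ 49.  206.6]
56 [544.5 -99.9] r 63.72505310106542
60 [ 544.7 -100.5] r 62.26051802174207
64 [ 544.9 -101.2] r 60.7959829424191
68 [ 545.1 -101.8] r 59.33144786309481
top [ 550.4 -103.2] 58.157044466866225
```

{"op": "servo_tool", "data": {"series": [0, 0, -0.006, 0, 0, 0, -0.005, 0, 0, 0, -0.003, 0, 0, 0, 0, 0, 0, 0, 0, 0]}}

```text
clock: 2.37
eef_pos: [483.0, -152.0, 72.2]
tcp_rot: [3.141, 0.0, -1.216]
contact_force: [0.7, 0.3, 0.1]
opening: 0.0
```

{"op": "servo_tool", "data": {"series": [0, 0, -0.001, 0, 0, 0, 0, 0, 0, 0, 0, 0]}}

```text
clock: 2.62
eef_pos: [483.2, -152.0, 71.4]
tcp_rot: [-3.142, -0.0, -1.216]
contact_force: [-0.6, -0.1, -0.8]
opening: -0.002
```

{"op": "servo_tool", "data": {"series": [0, 0, -0.001, 0, 0, 0, -0.0005, 0, 0, 0, 0, 0]}}

```text
clock: 2.87
eef_pos: [483.1, -152.0, 69.7]
tcp_rot: [3.142, 0.0, -1.216]
contact_force: [0.8, 0.1, 0.5]
opening: -0.001
```

{"op": "servo_tool", "data": {"series": [0, 0, -0.0005, 0, 0, 0, -0.0005, 0, 0, 0, 0, 0]}}

```text
clock: 3.12
eef_pos: [483.1, -152.1, 68.7]
tcp_rot: [3.141, 0.0, -1.216]
contact_force: [-0.8, 1.0, -0.1]
opening: -0.0
```

{"op": "servo_tool", "data": {"series": [0, 0, -0.0005, 0, 0, 0, -0.0005, 0, 0, 0, 0, 0]}}

```text
clock: 3.37
eef_pos: [483.0, -152.1, 67.7]
tcp_rot: [3.141, 0.0, -1.216]
contact_force: [0.2, 0.1, 0.2]
opening: 0.003
```

{"op": "servo_tool", "data": {"series": [0, 0, -0.0005, 0, 0, 0, -0.0005, 0, 0, 0, 0, 0]}}

```text
clock: 3.62
eef_pos: [483.1, -152.1, 66.7]
tcp_rot: [3.141, 0.0, -1.216]
contact_force: [0.3, -0.0, -0.1]
opening: 0.004
```

{"op": "servo_tool", "data": {"series": [0, 0, -0.0005, 0, 0, 0, -0.0005, 0, 0, 0, 0, 0]}}

```text
clock: 3.87
eef_pos: [483.0, -152.1, 65.8]
tcp_rot: [3.141, 0.0, -1.216]
contact_force: [-1.1, -0.6, 2.8]
opening: -0.001
```

{"op": "servo_tool", "data": {"series": [0, 0, -0.0005, 0, 0, 0, 0, 0, 0, 0, 0, 0]}}

```text
clock: 4.12
eef_pos: [483.0, -152.2, 65.4]
tcp_rot: [3.141, -0.0, -1.216]
contact_force: [-1.6, -1.7, 3.7]
opening: -0.005
```

{"op": "servo_tool", "data": {"series": [0, 0, -0.0005, 0, 0, 0, 0, 0, 0, 0, 0, 0]}}

```text
clock: 4.37
eef_pos: [483.0, -152.2, 64.8]
tcp_rot: [3.141, 0.0, -1.216]
contact_force: [-2.4, -2.4, 4.3]
opening: 0.006
```

{"op": "servo_tool", "data": {"series": [0, 0, -0.0002, 0, 0, 0, 0, 0, 0, 0, 0, 0]}}

```text
clock: 4.62
eef_pos: [483.0, -152.2, 64.6]
tcp_rot: [3.141, 0.0, -1.216]
contact_force: [-3.3, -2.0, 5.7]
opening: 0.001
```

{"op": "servo_tool", "data": {"series": [0, 0, -0.0003, 0, 0, 0, 0, 0]}}

```text
clock: 4.78
eef_pos: [483.0, -152.2, 64.3]
tcp_rot: [3.141, -0.0, -1.216]
contact_force: [-3.5, -2.8, 6.2]
opening: -0.004
```

{"op": "servo_tool", "data": {"series": [-0.00125, 0.00175, 0, -1.5, -0.0012, 0.0018, 0, -1.5, -0.00115, 0.0018, 0, -1.5, -0.0011, 0.00185, 0, -1.5]}}

```text
clock: 5.12
eef_pos: [479.9, -145.2, 64.8]
tcp_rot: [-3.139, -0.002, -1.322]
contact_force: [1.5, -2.0, 6.0]
opening: 0.002
```

{"op": "servo_tool", "data": {"series": [-0.00106, 0.00187, -0.0003, -1.5, -0.001, 0.0019, 0, -1.5, -0.00096, 0.0019, 0, -1.5, -0.0009, 0.00195, 0, -1.5, -0.00085, 0.002, 0, -1.5, -0.0008, 0.002, 0, -1.5]}}

```text
clock: 5.62
eef_pos: [474.4, -133.6, 64.5]
tcp_rot: [-3.139, -0.001, -1.479]
contact_force: [1.2, -3.2, 4.3]
opening: -0.001
```

```bash
cat >> h.py <<'E'
def mark(name="t"):
    t=grab_frame("top");cv2.imwrite(f"pics/{name}.png",t)
    m=(t.min(2)>120).astype(np.uint8)
    cx,cy=301.9,244.1
    # polar scan of rim in world plane z=65 about the plate centre
    C=plane("top",[(cx,cy)],65)[0]
    yy,xx=np.mgrid[185:305,240:365];uv=np.c_[xx.ravel(),yy.ravel()]
    P=plane("top",uv,65)[:,:2]-C[:2];r=np.hypot(*P.T)
    v=t.min(2)[uv[:,1],uv[:,0]].astype(float)
    k=(r>64)&(r<84);w=np.clip(v-90,0,None)*k
    an=np.arctan2(P[:,1],P[:,0])
    j=np.argmax(w*((r>66)&(r<82)));d=np.abs(np.angle(np.exp(1j*(an-an[j]))))<0.15
    w=w*d;a=an[j]+(w*np.angle(np.exp(1j*(an-an[j])))).sum()/w.sum()
    return np.degrees(a),w.sum(),v[k].max()
E
python3 - <<'E'
from h import *
print(mark("t1"))
s=sense();print(s['eef_pos'],s['contact_force'],s['qpos'])
E
```

```text
(np.float64(143.73178699405167), np.float64(2091.0), np.float64(196.0))
[ 474.17166588 -133.32273742   64.47081004] [ 1.51284479 -2.41794292  3.94743708] [-2.77246391e-01  3.86055499e-01  2.04600090e+00  2.38997408e-04
  7.06619954e-01  1.20359135e+00]
```

{"op": "servo_tool", "data": {"series": [0, 0, -0.0004, 0, 0, 0, 0, 0, 0, 0, 0, 0]}}

```text
clock: 5.92
eef_pos: [474.2, -133.5, 64.0]
tcp_rot: [-3.139, -0.001, -1.477]
contact_force: [2.1, -1.8, 6.1]
opening: 0.002
```

{"op": "servo_tool", "data": {"series": [0, 0, -0.0003, 0, 0, 0, 0, 0, 0, 0, 0, 0]}}

```text
clock: 6.17
eef_pos: [474.2, -133.6, 63.8]
tcp_rot: [-3.139, -0.001, -1.477]
contact_force: [0.7, -1.9, 5.3]
opening: 0.003
```

{"op": "servo_tool", "data": {"series": [0, 0, -0.0004, 0, 0, 0, 0, 0, 0, 0, 0, 0]}}

```text
clock: 6.42
eef_pos: [474.1, -133.6, 63.4]
tcp_rot: [-3.139, -0.001, -1.477]
contact_force: [0.4, -1.2, 7.5]
opening: -0.001
```

{"op": "servo_tool", "data": {"series": [0, 0, -0.0002, 0, 0, 0, 0, 0, 0, 0, 0, 0]}}

```text
clock: 6.67
eef_pos: [474.1, -133.6, 63.2]
tcp_rot: [-3.139, -0.001, -1.477]
contact_force: [0.7, -1.9, 7.8]
opening: 0.002
```

{"op": "servo_tool", "data": {"series": [-0.0008, 0.002, -0.0002, -1.5, -0.0008, 0.002, 0, -1.5, -0.0007, 0.002, 0, -1.5, -0.0007, 0.00205, 0, -1.5, -0.0006, 0.0021, 0, -1.5, -0.0006, 0.0021, 0, -1.5]}}

```text
clock: 7.17
eef_pos: [470.2, -121.5, 63.2]
tcp_rot: [-3.138, -0.001, -1.635]
contact_force: [1.3, -3.3, 7.9]
opening: 0.003
```

Run:
```python
from h import *
print(mark("t2"))
s=sense();print(s['eef_pos'],s['contact_force'])
```

```text
(np.float64(135.15221415822398), np.float64(2129.0), np.float64(196.0))
[ 470.12474166 -121.18909097   63.11868356] [ 1.40695017 -2.2913724   7.47335351]
```

{"op": "servo_tool", "data": {"series": [-0.0006, 0.0028, -0.0002, -2, -0.0005, 0.0028, 0, -2, -0.0004, 0.0028, 0, -2, -0.0003, 0.00285, 0, -2, -0.0002, 0.00285, 0, -2, -0.0001, 0.00285, 0, -2, 0, 0.00285, 0, -2, 0.0001, 0.00285, 0, -2]}}

```text
clock: 7.88
eef_pos: [468.2, -98.7, 62.9]
tcp_rot: [-3.139, 0.0, -1.915]
contact_force: [0.9, -3.9, 8.4]
opening: -0.003
```

{"op": "servo_tool", "data": {"series": [0.0002, 0.00285, 0, -2, 0.0003, 0.00285, 0, -2, 0.0004, 0.0028, 0, -2, 0.0005, 0.0028, 0, -2, 0.0006, 0.0028, 0, -2, 0.0007, 0.0028, 0, -2, 0.0008, 0.00275, 0, -2, 0.0009, 0.0027, 0, -2]}}

```text
clock: 8.55
eef_pos: [472.6, -76.4, 62.9]
tcp_rot: [-3.139, 0.001, -2.194]
contact_force: [0.1, -4.7, 7.1]
opening: 0.001
```

Run:
```python
from h import *
print(mark("t3"))
s=sense();print(s['eef_pos'],s['contact_force'],s['qpos'][5])
```

```text
(np.float64(103.08748566500745), np.float64(878.0), np.float64(196.0))
[472.70189492 -76.03062301  62.9178791 ] [ 2.05591352 -3.66188989  7.76347351] 2.0342606768660016
```

{"op": "servo_tool", "data": {"series": [0.001, 0.0027, -0.0001, -2, 0.0011, 0.0026, 0, -2, 0.0012, 0.0026, 0, -2, 0.0013, 0.00255, 0, -2, 0.0014, 0.0025, 0, -2, 0.00145, 0.00245, 0, -2, 0.00155, 0.0024, 0, -2, 0.0016, 0.00235, 0, -2]}}

```text
clock: 9.27
eef_pos: [482.9, -56.2, 62.7]
tcp_rot: [-3.14, 0.001, -2.473]
contact_force: [1.3, -4.3, 8.4]
opening: 0.002
```

Run:
```python
from h import *
print(mark("t4"))
s=sense();print(s['eef_pos'],s['contact_force'],s['qpos'][5])
t=cv2.imread("pics/t4.png")
cv2.imwrite("pics/c4.png",cv2.resize(t[175:315,190:370],None,fx=4,fy=4,interpolation=2))
```

```text
(np.float64(87.18568597737314), np.float64(2198.0), np.float64(206.0))
[483.17050544 -55.88996083  62.77378335] [ 0.09522539 -2.9832011   8.34358351] 2.357995959185628
```

View pics/c4.png

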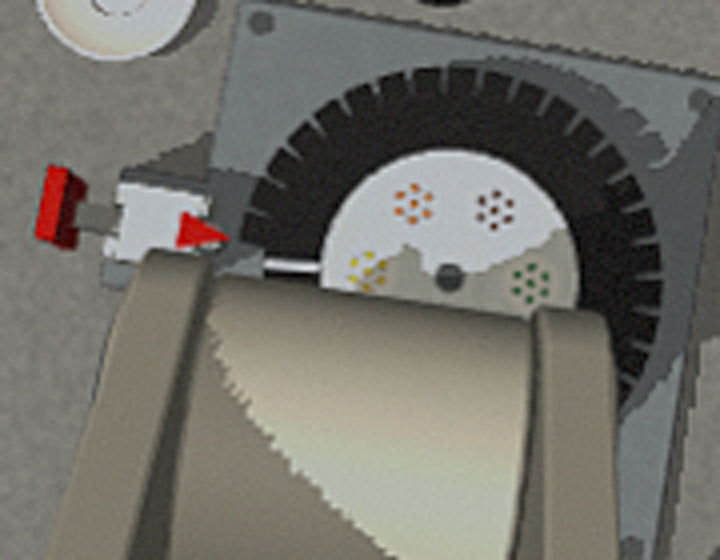

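Mark at crop (290,268), hub (449,278), pointer tip (228,238), so about 4 to 6° clockwise are left. I'll drag 5° and then lift.

{"op": "servo_tool", "data": {"series": [0.0013, 0.0017, 0, -1.6, 0.0014, 0.0017, 0, -1.6, 0.00145, 0.00165, 0, -1.6, 0, 0, 0, 0, 0, 0, 0, 0]}}

```text
clock: 9.73
eef_pos: [486.9, -51.1, 62.7]
tcp_rot: [-3.14, 0.001, -2.555]
contact_force: [-0.2, -2.6, 8.7]
opening: -0.001
```

{"op": "servo_tool", "data": {"series": [0, 0, 0.001, 0, 0, 0, 0.002, 0, 0, 0, 0.01, 0, -0.01, 0, 0.03, 0, -0.03, 0, 0.025, 0, -0.03, 0, 0.02, 0, -0.03, 0, 0.02, 0, 0, 0, 0, 0]}}

```text
clock: 10.4
eef_pos: [381.6, -50.4, 172.7]
tcp_rot: [3.141, 0.0, -2.556]
contact_force: [0.8, 0.2, -0.2]
opening: 0.0
```

Run:
```python
from h import *
s=sense();print(s['eef_pos'],s['contact_force'],s['qpos'][5])
print(mark("t5"))
t=cv2.imread("pics/t5.png")
cv2.imwrite("pics/c5.png",cv2.resize(t[195:275,195:325],None,fx=6,fy=6,interpolation=2))
```

```text
[381.58303149 -50.38334442 172.65807322] [ 0.79960725  0.22737574 -0.20113185] 2.4204083530847775
(np.float64(82.18938611453785), np.float64(2267.0), np.float64(212.0))
```

View pics/c5.png

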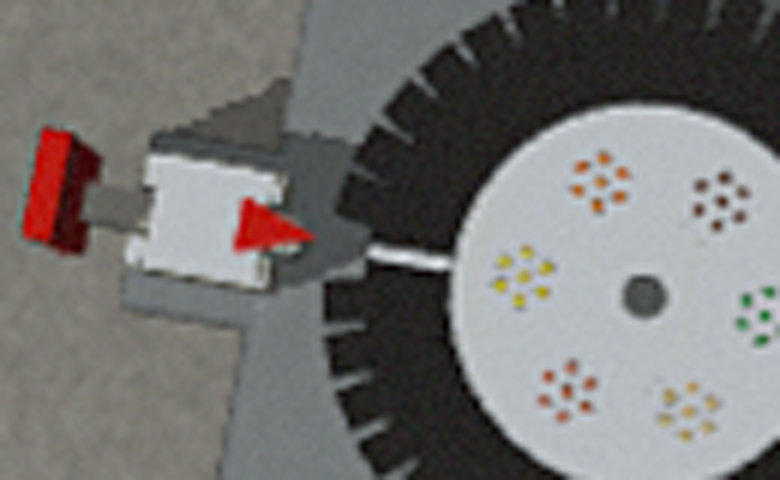

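Crop: hub (644,296), mark centred at (410,257), pointer tip (315,237). The mark is within about 1° of the pointer line. Next, approach the outer side of the tab.

{"op": "servo_tool", "data": {"series": [0.0252, 0.0243, 0, 6.1, 0.0252, 0.0243, 0, 6.1, 0.0252, 0.0243, 0, 6.1, 0.0252, 0.0243, 0, 6.1, 0.0252, 0.0243, 0, 6.1, 0.0252, 0.0243, 0, 6.1, 0.0252, 0.0243, 0, 6.1, 0.0252, 0.0243, 0, 6.1]}}

```text
clock: 11.12
eef_pos: [588.8, 145.5, 169.1]
tcp_rot: [3.141, -0.0, -1.699]
contact_force: [0.7, -0.9, 0.3]
opening: -0.003
```

{"op": "servo_tool", "data": {"series": [0, 0, 0, 0, 0, 0, -0.03, 0, 0, 0, -0.03, 0, 0, 0, -0.03, 0, 0, 0, -0.018, 0, 0, 0, 0, 0, 0, 0, 0, 0]}}

```text
clock: 11.7
eef_pos: [586.6, 143.4, 60.9]
tcp_rot: [3.139, -0.001, -1.705]
contact_force: [0.6, -0.1, 0.6]
opening: -0.0
```

Run:
```python
from h import *
s=sense();print(s['eef_pos'],s['contact_force'],s['tcp_rot'])
cv2.imwrite("pics/w6.png",grab_frame("wrist"))
print(mark("t6"))
```

```text
[586.64185287 143.44093851  60.86053893] [ 0.55734999 -0.1375859   0.59813879] [ 3.13866158e+00 -9.30531743e-04 -1.70505478e+00]
(np.float64(82.16066533841402), np.float64(2737.0), np.float64(231.0))
```

View pics/w6.png

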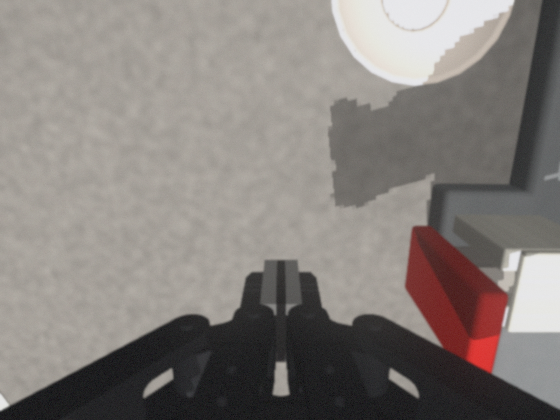

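The fingertips are clear of the tab, whose outer face is to the right at about column 410. I'll close most of the gap and then feel for contact.

{"op": "servo_tool", "data": {"series": [-0.002, -0.009, 0.002, 0, -0.002, -0.009, 0, 0, -0.002, -0.009, 0, 0, -0.0017, -0.006, 0, 0, 0, 0, 0, 0]}}

```text
clock: 12.22
eef_pos: [579.3, 108.9, 64.6]
tcp_rot: [-3.142, -0.0, -1.706]
contact_force: [-0.4, -0.2, 0.9]
opening: 0.001
```

{"op": "servo_tool", "data": {"series": [-0.0001, -0.001, 0, 0, -0.0001, -0.001, 0, 0, -0.0002, -0.001, 0, 0, -0.0001, -0.001, 0, 0, 0, 0, 0, 0]}}

```text
clock: 12.63
eef_pos: [579.2, 106.7, 64.1]
tcp_rot: [3.141, -0.0, -1.704]
contact_force: [0.1, -0.7, -0.4]
opening: 0.0
```

{"op": "servo_tool", "data": {"series": [-0.0001, -0.001, 0, 0, -0.0001, -0.001, 0, 0, -0.0002, -0.001, 0, 0, -0.0001, -0.001, 0, 0, 0, 0, 0, 0]}}

```text
clock: 13.05
eef_pos: [578.7, 102.4, 64.2]
tcp_rot: [3.142, -0.0, -1.705]
contact_force: [0.7, 0.5, -0.2]
opening: 0.0
```

{"op": "servo_tool", "data": {"series": [-0.0001, -0.001, 0, 0, -0.0001, -0.001, 0, 0, -0.0002, -0.001, 0, 0, -0.0001, -0.001, 0, 0, 0, 0, 0, 0]}}

```text
clock: 13.47
eef_pos: [578.2, 98.4, 64.2]
tcp_rot: [-3.142, -0.0, -1.705]
contact_force: [-0.7, 0.3, -0.4]
opening: 0.001
```

{"op": "servo_tool", "data": {"series": [-0.0001, -0.001, 0, 0, -0.0001, -0.001, 0, 0, -0.0002, -0.001, 0, 0, -0.0001, -0.001, 0, 0, 0, 0, 0, 0]}}

```text
clock: 13.88
eef_pos: [577.7, 94.6, 64.2]
tcp_rot: [-3.142, 0.0, -1.705]
contact_force: [0.2, 2.1, 0.3]
opening: 0.002
```

{"op": "servo_tool", "data": {"series": [-0.0001, -0.001, 0, 0, -0.0001, -0.001, 0, 0, -0.0002, -0.001, 0, 0, -0.0001, -0.001, 0, 0, 0, 0, 0, 0]}}

```text
clock: 14.3
eef_pos: [577.1, 90.4, 64.2]
tcp_rot: [3.141, -0.0, -1.705]
contact_force: [-0.5, 2.6, 0.3]
opening: -0.0
```

{"op": "servo_tool", "data": {"series": [-0.0001, -0.001, 0, 0, -0.0001, -0.001, 0, 0, -0.0002, -0.001, 0, 0, 0, 0, 0, 0]}}

```text
clock: 14.63
eef_pos: [576.7, 87.4, 64.2]
tcp_rot: [3.142, -0.0, -1.705]
contact_force: [-0.7, 1.4, 0.2]
opening: -0.002
```

{"op": "servo_tool", "data": {"series": [-0.0001, -0.001, 0, 0, -0.0001, -0.001, 0, 0, 0, 0, 0, 0]}}

```text
clock: 14.88
eef_pos: [576.5, 85.4, 64.1]
tcp_rot: [3.141, -0.0, -1.705]
contact_force: [-0.5, 1.4, 0.5]
opening: -0.001
```

Still free, with no butting. Carry on in small steps to the stop.

{"op": "servo_tool", "data": {"series": [-0.0001, -0.001, 0, 0, -0.0002, -0.001, 0, 0, 0, 0, 0, 0]}}

```text
clock: 15.13
eef_pos: [576.2, 83.4, 64.2]
tcp_rot: [3.141, -0.0, -1.705]
contact_force: [-1.7, 2.6, -0.2]
opening: 0.009
```

{"op": "servo_tool", "data": {"series": [-0.0002, -0.001, 0, 0, 0, 0, 0, 0]}}

```text
clock: 15.3
eef_pos: [576.1, 82.4, 64.2]
tcp_rot: [-3.142, -0.0, -1.705]
contact_force: [-0.9, 2.5, 1.5]
opening: -0.004
```

{"op": "servo_tool", "data": {"series": [-0.0001, -0.001, 0, 0, 0, 0, 0, 0]}}

```text
clock: 15.47
eef_pos: [576.0, 81.5, 64.2]
tcp_rot: [3.142, -0.0, -1.705]
contact_force: [-1.6, 1.6, 0.5]
opening: -0.0
```

{"op": "servo_tool", "data": {"series": [-0.0001, -0.001, 0, 0, 0, 0, 0, 0]}}

```text
clock: 15.63
eef_pos: [575.9, 80.8, 64.2]
tcp_rot: [3.142, 0.001, -1.705]
contact_force: [-1.0, 5.0, 0.5]
opening: -0.0
```

{"op": "servo_tool", "data": {"series": [-0.0001, -0.0006, 0, 0, 0, 0, 0, 0, 0, 0, 0, 0]}}

```text
clock: 15.88
eef_pos: [575.9, 80.8, 64.2]
tcp_rot: [-3.141, 0.001, -1.705]
contact_force: [-1.6, 7.3, 0.3]
opening: -0.002
```

It has hit the stop: the TCP no longer moves and the force is rising to 7 N. Back off, lift and check.

{"op": "servo_tool", "data": {"series": [0.0001, 0.001, 0, 0, 0.001, 0.005, 0, 0, 0.002, 0.02, 0, 0, 0.003, 0.03, 0, 0, 0, 0, 0.035, 0, 0, 0, 0.04, 0, 0, 0, 0.04, 0, 0, 0, 0, 0]}}

```text
clock: 16.55
eef_pos: [586.4, 137.1, 187.0]
tcp_rot: [-3.13, 0.004, -1.704]
contact_force: [1.6, 0.2, 1.2]
opening: -0.001
```

{"op": "servo_tool", "data": {"series": [-0.02, 0.03, 0, 0, -0.02, 0.03, 0, 0, -0.02, 0.03, 0, 0, 0, 0, 0, 0]}}

```text
clock: 16.88
eef_pos: [519.1, 229.7, 179.2]
tcp_rot: [3.141, 0.001, -1.703]
contact_force: [0.2, -0.7, -0.5]
opening: -0.001
```

Run:
```python
from h import *
s=sense();print(s['eef_pos'],s['contact_force'],s['clock'])
print(mark("t7"))
for n in("t0","t5","t7"):
  i=cv2.imread(f"pics/{n}.png");hsv=cv2.cvtColor(i,cv2.COLOR_BGR2HSV);m=(((hsv[...,0]<6)|(hsv[...,0]>174))&(hsv[...,1]>170)&(hsv[...,2]>80)).astype(np.uint8)
  k,l,st,ce=cv2.connectedComponentsWithStats(m)
  print(n,[(st[j,4],ce[j].round(1),plane("top",[ce[j]],100)[0].round(1)) for j in range(1,k) if st[j,4]>30])
t=cv2.imread("pics/t7.png")
cv2.imwrite("pics/c7.png",cv2.resize(t[195:275,195:325],None,fx=6,fy=6,interpolation=2))
```

```text
[519.12957462 229.6743275  179.15126392] [ 0.24427692 -0.70191287 -0.47750196] 16.8833
(np.float64(82.23715732875212), np.float64(2259.0), np.float64(216.0))
t0 [(np.int32(624), array([406.5, 190.9]), array([ 650.1, -291.6,  100. ])), (np.int32(93), array([202.4, 225.5]), array([575.8,  78. , 100. ])), (np.int32(56), array([238.8, 232.4]), array([565.4,  12.2, 100. ]))]
t5 [(np.int32(626), array([406.5, 191. ]), array([ 650. , -291.5,  100. ])), (np.int32(93), array([202.4, 225.5]), array([575.8,  78. , 100. ])), (np.int32(56), array([238.8, 232.4]), array([565.4,  12.2, 100. ]))]
t7 [(np.int32(629), array([406.4, 191. ]), array([ 650. , -291.3,  100. ])), (np.int32(97), array([211.3, 226.9]), array([573.8,  61.9, 100. ])), (np.int32(55), array([238.8, 232.5]), array([565.2,  12.3, 100. ]))]
```

View pics/c7.png

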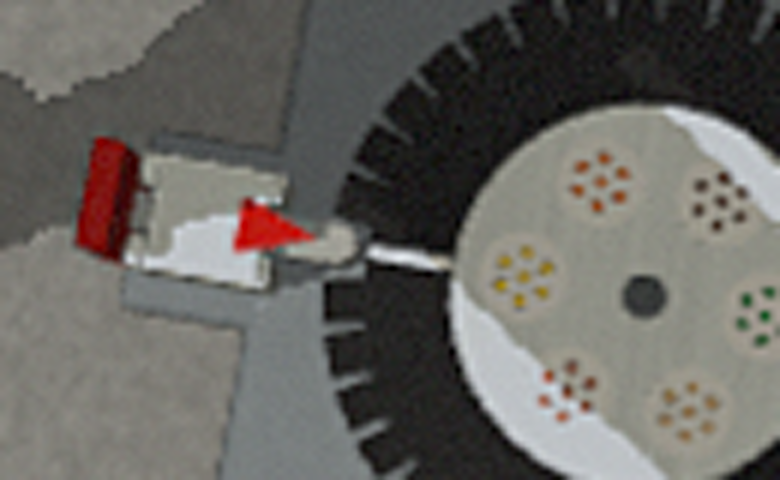

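The tab moved in 16.2 mm, the nose (335,243) sits in the slot, and the mark at (410,257) lines up with the pointer. The arm is clear, so I'm handing in.

```bash
python3 -c "
from rig import *
print(sign_off())"
```

```text
the job is handed in; nothing more can be done
None
```

The wheel's mark now faces the pointer, and the index bolt is pushed fully in and locked in its slot. The job was handed in at about 17 s; no verdict was reported.

- **Wheel:** I turned it about 61° clockwise with the shut fingertips, pressing at about 8 N. The first drag, at about 4–6 N, slipped and did not move the wheel, so I pressed a little harder.
- **Bolt:** I pushed the tab in until the arm stopped moving and the force rose to about 7 N, then backed off and lifted clear.
- **Last checks:**
  - The mark was at 82.2°. My estimates of the pointer direction disagreed slightly: 81.6–81.9° from the pointer tip and about 83° from the base edges. All put the mark within about 1° of the pointer, inside the 0.04 rad (2.3°) limit.
  - The tab had moved about 16 mm, and the bolt's nose could be seen in the slot.
  - The highest reading seen was about 9 N, against a 15 N limit on the wheel.
  - The jar had not moved. I did not re-measure the pen cup and dish, but the arm never came near them.
  - The arm was well clear of everything, and the final force reading was only noise.

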